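Unlock the rocker chute and send a pressing form down it

ROBOT

A 6-joint arm with a two-finger parallel gripper is mounted at the origin on the work surface. World frame = base frame: x ahead of the robot, y to its left, z up, the work surface at z = 0. Lengths are in m, angles in degrees, forces in N, time in s.
With the tool pointing down it reaches from about 0.3 to 0.75 m from the base axis. Payload 8.5 kg.
Tool frame: the origin (TCP) lies on the centre line of the jaws, within the pads' length; the fingertips stand 11 mm ahead of it and the grasp point (between the pads) lies 8 mm behind it; x points along the fingers, y is the direction in which the jaws open and shut, and the axes are right-handed (so a half turn about x gives the same grasp; the last joint's range is limited). The gripper opens to 85 mm and grips with 20 to 120 N. Pads are 22 mm wide; open, the fingers measure 114 mm over their backs; the gripper's body (76 mm by 85 mm) begins 54 mm behind the grasp point. The pads swing forward as they close: fully open they stand 13 mm farther back than shut.
Start: joints at [-83.268, 21.807, 74.336, -0, 83.858, -12.336], TCP at [0.18, -0.52, 0.242] pointing down, gripper open.
Joint ranges: [-178.18, 178.18], [-50.72, 133.34], [12.68, 142.11], [-81.47, 261.47], [9.98, 163.14], [-165.26, 165.26]. Speed limits (degrees/s): [136.94, 136.94, 180, 180, 180, 180].

INTERFACE

Orientations are given as a 3x3 rotation matrix whose columns are the frame's x, y, z axes.
In Python, from rig import env gives the robot as it stands.
- The arm moves only by the tool carry_out, never from a script. Its argument "motion" is a list that holds one entry, the list of rows, each a list of 7 numbers: the shift along the tool's x, y, z in cm, then the turn, a rotation vector about the tool's x, y, z in rad, then the finger opening in cm, from 0 to 8.54. A call has 1 to 5 rows; each row is the pose to reach, as a shift and turn from the pose commanded when the call began, along the tool's axes at that moment; what a row does not reach only later rows make up. A row lasts 1/12 s, in which the tool goes at most 41.7 mm and 7.16 degrees, less where a joint would pass 70% of its speed; a pose out of reach is approached as far as the arm can. A call with a gripper value outside its range is refused whole. The fingers move at their own pace and stop on an object; "grip_force" is the grip in N (left out, the last holds). Time passes only in rows, so rows that repeat a pose let the fingers close. It gives the time, the measured TCP pose, the force and the opening at its end, in the units of the state.
- env.observe(): the state, without advancing time (a new reading comes with each control period).
- env.get_image(name): name is "side" or "top" or "wrist"; returns a dict with "image" (400x640x3 uint8, red, green, blue), "fov_y" (degrees; the focal length in pixels is half the picture's height over the tangent of half this angle, whatever the lens; pixels are square), "cx", "cy" (the principal point, pixels), "k1" (the pictures are not rectified: a ray, as slopes to the right and down, at radius r is drawn at 1 + k1 r^2 times it, then the intrinsics apply), "R" (3x3) and "t" (3): a world point X has camera coordinates R X + t. Camera axes: x right, y down, z forward; pixel columns grow to the right and rows downward; lengths in m; the calibration is good to about 2 mm. A picture is of the moment at which its call begins. There is no depth.
- env.close_job(): hands the job in, once; it reports no verdict.
The state is a dict: "time_s": time; "q": joint angles; "qvel": joint speeds; "joint_efforts": joint torques, N m; "position": TCP position; "tool_rot": TCP orientation; "ft_force": force on the tool from outside, world axes, zero at the start; "wrist_torque": the same for the moment, N m; "grip_width": finger opening in m.
Only numpy, scipy, OpenCV 4.12 (cv2) and the standard library are available. Lean on these libraries where they do the work, as an engineer would, in place of code of your own. Each camera call takes 0.05 s, during which the arm holds its last target. There are 200 camera calls.

TASK

First lift the dark steel bar weight off the rocker tray, where it is parked to keep the tray from tipping, and set it on the cork pad. Then take the ridged pressing form and gently set it, flat sole down, on the far half of the tray under the lamp, and let go so that its own weight tips the tray and it slides into the catch at the back; do not push the tray with the gripper. Leave the plain wooden block and the mug alone.

Things in the scene. Friction and masses are not known exactly. Their poses are not given: they have to be found in the camera images.
- tray_mid (a point): Point on the top face of the level rocker tray, over its pivot; fixed to the stand, does not tip. Tray: slippery steel sheet (friction about 0.15), 280 mm long (x from -150 to 130), 170 mm wide (y, +-85), top 130 mm above the table. x points from its near end to the catch, z up; the pivot runs along y. Lips: near end 12 mm high, sides 8 mm, far end none.
- tray (a joint): Tilt of the tray, rad: 0 = level on its stop; grows as the far end sinks, to 0.42. A light spring (0.12 N m at level, 0.15 tipped) brings it back level when empty. With the bar weight off, the form tips it when the form's centre lies 50 to 80 mm beyond the pivot (+x of tray_mid); with the weight on, it stays level.
- lamp_mid (a point): Middle of the underside of a white lamp fixed over the far half of the tray, 75 mm beyond the pivot, 70 mm wide (x), 330 mm long (y), 40 mm thick, 200 mm above the tray top; 22 mm square posts at y +-150 mm. Axes as tray_mid. No upright gripper fits under it: lean the tool about 30 degrees, body towards the tray's near end, and come in from there.
- catch_mid (a point): Middle of the floor of the catch, a slippery steel trough fixed beyond and below the far end of the tray: 195 mm long (x), 172 mm wide (y), floor falling 0.26 rad towards its end wall, walls 40 mm high. Axes as tray_mid (level). The form slides by itself to the end wall, its centre about 40 mm beyond this point.
- form_center (a point): Centre of the pressing form, 24 mm above its flat sole; 0.34 to 0.47 kg. 100 mm long (x), 56 wide (y), 48 high: base with flat upright sides 28 mm high (6 mm steel sole, wood above), topped by a rounded wooden ridge of radius 24 mm along x. Stands sole down on the table left or right of the chute; grasp it across its width.
- weight_center (a point): Centre of the dark steel bar weight, 90 mm long (x), 40 mm wide (y), 30 mm high (z), about 0.78 kg. At the start it lies on the near half of the tray; nothing is above it there.
- pad_top (a point): Centre of the upper face of the cork pad fixed on the table, on the other side of the chute from the form: 180 mm (x) by 150 mm (y), 4 mm thick.
- square_block: Bystander: plain rectangular wooden block 100 x 56 x 48 mm without a ridge; origin in the middle of its underside.
- mug: Bystander: white mug, 80 mm across, 95 mm high; origin in the middle of its underside.
Mind the look-alikes: they are no part of the job. What is shaped like the part that bears form_center but green is not meant. What is shaped like the part that bears pad_top but white is not meant.

How it is judged (in metres and radians):
On the way, in this order (a step that is already met when the one before it is completed fails the run):
1. the bar weight stands released on the cork pad and the tray is level and unloaded (horizontal distance between weight_center and pad_top below 0.065 m and z of weight_center in the frame of pad_top below 0.025 m and contact force between the fingers and weight below 0.3 N and linear speed of weight below 0.03 m/s and value of joint tray below 0.03 rad and contact force between form and tray below 0.1 N), for 0.2 s.
2. the form, let go, lies on the tray and its weight has tipped the tray (value of joint tray above 0.25 rad and contact force between form and tray above 0.1 N and contact force between the fingers and form below 0.3 N and contact force between the fingers and tray below 0.3 N), for 0.02 s.
At the end, for the whole second after the job is handed in: Form at rest in the catch, sole down within 0.4 rad (centre 30 mm before to 90 mm beyond catch_mid, 75 mm sideways, under 50 mm above it); tray back level (under 0.05 rad); bar weight at rest on the cork pad, centre within 65 mm of the pad's (x of form_center in the frame of catch_mid between -0.03 and 0.09 m and y of form_center in the frame of catch_mid between -0.075 and 0.075 m and z of form_center in the frame of catch_mid below 0.05 m and angle between form_center's own z axis and vertical below 0.4 rad and linear speed of each of form, weight below 0.03 m/s and value of joint tray below 0.05 rad and horizontal distance between weight_center and pad_top below 0.065 m and z of weight_center in the frame of pad_top below 0.025 m); the robot touches nothing.
It fails at once if the form is dropped on the tray: it comes down on the level tray faster than 0.6 m/s (linear speed of form above 0.6 m/s and value of joint tray below 0.03 rad and z of form_center in the frame of tray_mid below 0.045 m and x of form_center in the frame of tray_mid between -0.13 and 0.11 m and y of form_center in the frame of tray_mid between -0.09 and 0.09 m).
It fails at once if the gripper pushes the tray down (value of joint tray above 0.08 rad and contact force between the fingers and tray above 4 N).
It fails at once if the plain block or the mug is moved by more than 30 mm (distance of any of square_block, mug from where it was at the start of the episode above 0.03 m).
It also fails if it takes over 72 s, if anything falls off the work surface, if the arm or the gripper's body presses on something with over 40 N, if the wrist force passes 120 N, or if a joint passes its speed limit or range.

## Working session

There is one attempt and no reset: what is moved stays moved. The work goes in short steps, Python scripts to look and compute and a tool call to move; the robot and the scene stay as the last step left them, time stands still between calls to the robot, and variables do not carry over. Pictures are saved under pics/ and viewed, on a budget of 10 in all, crops included, one or two more only if the job needs it, and the job is handed in when it is done.

Besides the shell and the picture viewer there is one more tool, called after "Call:" as name([rows], argument=value, ...), one row to a line, values as JSON. carry_out: Moves the arm, as the interface text tells. Its arguments: {"type":"object","properties":{"motion":{"type":"array","items":{"type":"array","items":{"type":"array","items":{"type":"number"}}}},"grip_force":{"type":"number"}},"required":["motion"]}

```bash
ls; mkdir -p pics
cat > h.py <<'E'
import numpy as np, cv2
from rig import env
def cam(n):
    d=env.get_image(n); h=d['image'].shape[0]
    d['f']=h/2/np.tan(np.radians(d['fov_y'])/2); d['R']=np.array(d['R']); d['t']=np.array(d['t']); return d
def K(d): return np.array([[d['f'],0,d['cx']],[0,d['f'],d['cy']],[0,0,1.]])
def ray(d,uv):
    p=cv2.undistortPoints(np.array([[uv]],float),K(d),np.array([d['k1'],0,0,0,0.]))[0,0]
    return -d['R'].T@d['t'], d['R'].T@np.array([p[0],p[1],1])
def onz(d,uv,z):
    o,v=ray(d,uv); return o+v*(z-o[2])/v[2]
def proj(d,X):
    return cv2.projectPoints(np.array(X,float).reshape(-1,1,3),cv2.Rodrigues(d['R'])[0],d['t'],K(d),np.array([d['k1'],0,0,0,0.]))[0][:,0]
def two(d1,u1,d2,u2):
    o1,v1=ray(d1,u1);o2,v2=ray(d2,u2)
    s=np.linalg.lstsq(np.c_[v1,-v2],o2-o1,rcond=None)[0]
    a,b=o1+s[0]*v1,o2+s[1]*v2
    return (a+b)/2,np.linalg.norm(a-b)
def save(n,d,k=1.25):
    cv2.imwrite('pics/'+n+'.png',cv2.resize(d['image'][:,:,::-1],None,fx=k,fy=k))
E
python3 - <<'E'
from h import *
for n in('top','side'):
    d=cam(n);save(n+'0',d);print(n,-d['R'].T@d['t'],d['R'][2],d['f'],d['k1'])
print(env.observe())
E
```

```text
pics
top [ 0.2858518  -0.0069943   1.50549677] [ 0.14356929  0.00575041 -0.98962356] 505.7465999230422 0.03812875232174533
side [-0.24806024  0.75220405  1.24711999] [ 0.49857606 -0.50362893 -0.70553512] 467.8589236461766 -0.036739121082873964
{'time_s': 0.1, 'q': array([-8.32658641e+01,  2.18365379e+01,  7.43775200e+01,  5.48623205e-04,
        8.38576886e+01, -1.23368078e+01]), 'qvel': array([-0.01159185, -0.07754272, -0.15532587, -0.03048459, -0.07213743,
       -0.06894291]), 'joint_efforts': array([ 2.54636805e-03, -4.49223912e+01, -2.31658763e+01, -2.28805739e-04,
        3.68325229e-03, -1.58211031e-05]), 'position': array([ 0.17966875, -0.51957695,  0.24179607]), 'tool_rot': array([[-1.37382866e-04,  3.26737590e-01, -9.45115087e-01],
       [ 1.24468993e-03, -9.45114308e-01, -3.26737502e-01],
       [-9.99999216e-01, -1.22126336e-03, -2.76844475e-04]]), 'ft_force': array([ 0.31398747,  0.1479089 , -0.0748886 ]), 'wrist_torque': array([-0.00073076,  0.00684834,  0.00189531]), 'grip_width': 0.08550576338130683}
```

View pics/top0.png

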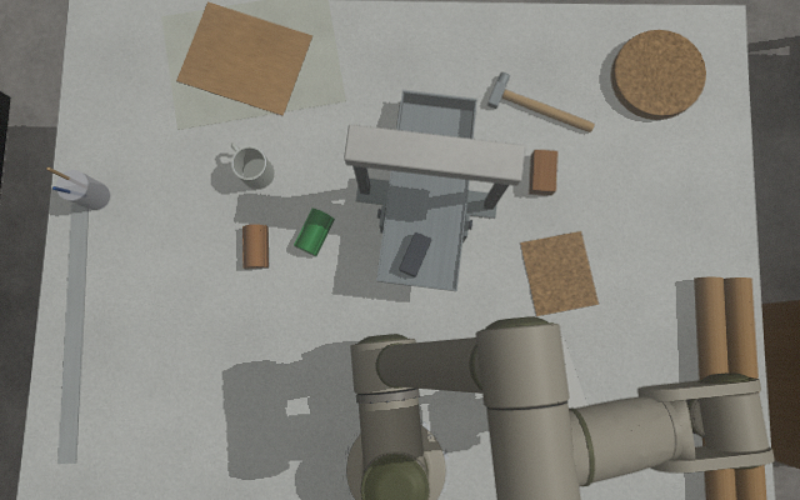

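View pics/side0.png

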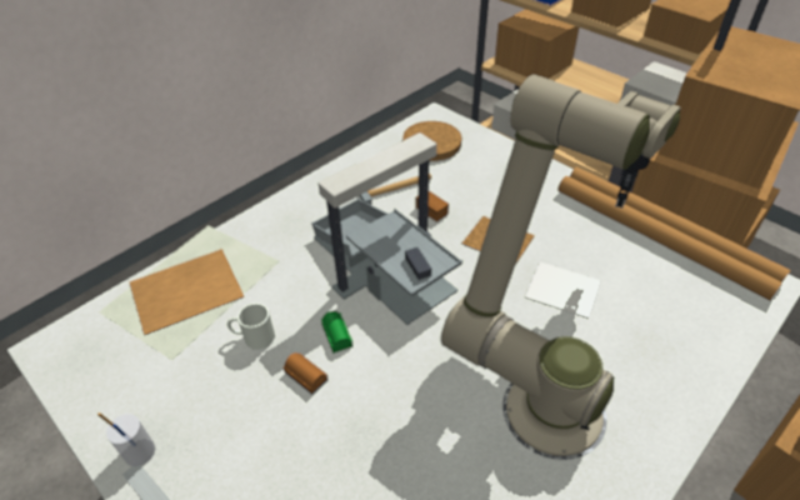

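Top view (800x500 px): the form is the brown ridged piece at (256,245), with the green decoy at (314,232). The weight is at (415,255) on the tray, the pad at (560,273), the plain block at (543,172), the mug at (249,166) and the lamp at (435,152). Next I measure them with masks.

```bash
cat > m.py <<'E'
from h import *
def comp(d,mask,box):
    x0,y0,x1,y1=[int(v/1.25) for v in box]; m=np.zeros(mask.shape,np.uint8); m[y0:y1,x0:x1]=mask[y0:y1,x0:x1]
    c=max(cv2.findContours(m,cv2.RETR_EXTERNAL,cv2.CHAIN_APPROX_NONE)[0],key=cv2.contourArea); return c[:,0]
def rect(d,c,z):
    P=np.array([onz(d,p,z)[:2] for p in c.astype(float)],np.float32)
    (cx,cy),(w,h),a=cv2.minAreaRect(P*1000)
    if w<h: w,h,a=h,w,a+90
    return np.round([cx,cy,w,h,(a+90)%180-90],1)
E
python3 - <<'E'
from m import *
d=cam('top');hsv=cv2.cvtColor(d['image'],cv2.COLOR_RGB2HSV);H,S,V=[hsv[...,i].astype(int) for i in range(3)]
brown=((H<20)&(S>80)).astype(np.uint8)*255
c=comp(d,brown,(230,210,285,280));print('form',[rect(d,c,z) for z in(0,.028,.048)])
c=comp(d,brown,(510,220,610,325));print('pad',rect(d,c,.004))
c=comp(d,brown,(520,140,570,200));print('block',rect(d,c,.048))
for t in(60,75,90):
    m=((V<t)).astype(np.uint8)*255
    c=comp(d,m,(393,225,440,282));print('weight',t,rect(d,c,.16),rect(d,c,.145))
s=((V>175)&(S<25)).astype(np.uint8)*255
c=comp(d,s,(335,120,530,190));print('lamp',[rect(d,c,z) for z in(.37,.33)])
for p in[(377,282),(457,290),(468,180)]: print(p,onz(d,np.array(p)/1.25,.135))
s=cam('side');hsv=cv2.cvtColor(s['image'],cv2.COLOR_RGB2HSV);H,S,V=[hsv[...,i].astype(int) for i in range(3)]
c=comp(s,((H<20)&(S>80)).astype(np.uint8)*255,(275,345,335,400));print('form side',[rect(s,c,z) for z in(0,.024,.048)])
# rectified crop at tray top, 1px=1mm : x up, y left
g=np.array([[[.85-r/1000,.25-q/1000,.13] for q in range(500)] for r in range(500)]).reshape(-1,3)
uv=proj(d,g).reshape(500,500,2).astype(np.float32)
im=cv2.remap(d['image'],uv[...,0],uv[...,1],cv2.INTER_CUBIC);cv2.imwrite('pics/rect.png',im[:,:,::-1])
E
```

```text
form [array([508.2, 349.1, 104.2,  52.8,   5.8]), array([504. , 342.5, 102.2,  51.9,   5.8]), array([501.1, 337.8, 100.8,  51.2,   5.8])]
pad [ 457.7 -374.5  176.9  147.4   12.2]
block [ 696.5 -333.4   97.9   53.9   -2.8]
weight 60 [428.2 -23.9   2.7   0.  -88.8] [429.8 -24.1   2.7   0.  -88.8]
weight 75 [434.7 -11.7  38.6   9.7  57.4] [436.3 -11.7  39.1   9.8  57.4]
weight 90 [475.  -22.8  93.2  52.7 -22.4] [477.1 -23.   94.2  53.3 -22.4]Traceback (most recent call last):
  File "<stdin>", line 11, in <module>
  File "m.py", line 4, in comp
    c=max(cv2.findContours(m,cv2.RETR_EXTERNAL,cv2.CHAIN_APPROX_NONE)[0],key=cv2.contourArea); return c[:,0]
ValueError: max() iterable argument is empty
```

Run:
```python
from m import *
d=cam('top');hsv=cv2.cvtColor(d['image'],cv2.COLOR_RGB2HSV);H,S,V=[hsv[...,i].astype(int) for i in range(3)]
print('lampV',hsv[int(152/1.25),int(435/1.25)],'table',hsv[int(200/1.25),int(600/1.25)])
s=cam('side');hsv=cv2.cvtColor(s['image'],cv2.COLOR_RGB2HSV);H,S,V=[hsv[...,i].astype(int) for i in range(3)]
c=comp(s,((H<20)&(S>80)).astype(np.uint8)*255,(275,345,335,400));print('form side',[rect(s,c,z) for z in(0,.024,.048)])
g=np.array([[[.85-r/1000,.25-q/1000,.13] for q in range(500)] for r in range(500)]).reshape(-1,3)
uv=proj(d,g).reshape(500,500,2).astype(np.float32)
im=cv2.remap(d['image'],uv[...,0],uv[...,1],cv2.INTER_CUBIC);im=cv2.convertScaleAbs(im,alpha=1.3);cv2.imwrite('pics/rect.png',im[:,:,::-1])
```

```text
lampV [ 30   8 162] table [ 42   8 160]
form side [array([519.2, 340.9, 123. ,  61.2,   3.9]), array([504.5, 348.8, 120.7,  60. ,   3.9]), array([489.7, 356.8, 118.3,  58.8,   3.9])]
```

View pics/rect.png

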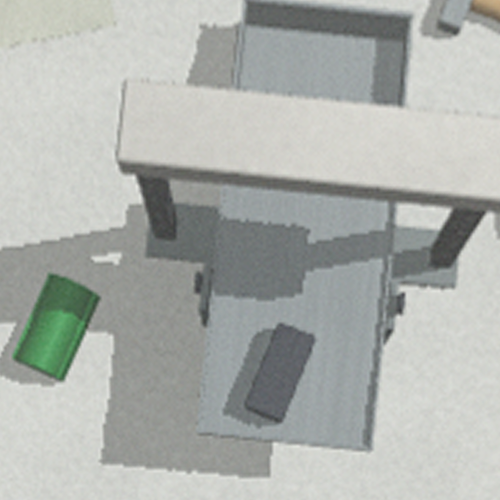

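Rectified crop (1 mm per px at z=0.13): the tray's near corners are (198,433) and (371,450), 174 mm apart. The hinge brackets are at (200,283) and (398,303). Both give a tray yaw of about -5.6° and tray_mid at about (.557,-.049). The weight is centred near (281,370), giving about (.476,-.031) with yaw -22°.

```bash
cat > go.py <<'E'
from h import *
from scipy.spatial.transform import Rotation as Ro
# tool pose: jaw axis yaw (deg), lean (deg) of body backwards along heading h (deg) : fingers point down+ahead
def pose(hd,lean=0):
    h=np.radians(hd);l=np.radians(lean);f=np.array([np.cos(h),np.sin(h),0]);u=np.array([0,0,1.])
    x=np.sin(l)*f-np.cos(l)*u; y=-np.array([-np.sin(h),np.cos(h),0]); return np.c_[x,y,np.cross(x,y)]
def go(p,R):
    o=env.observe();C=np.array(o['tool_rot'])
    s=C.T@(np.array(p)-o['position'])*100; r=Ro.from_matrix(C.T@R).as_rotvec()
    print('t',o['time_s'],'pos',o['position'].round(4),'q',np.round(o['q'],0),'F',np.round(o['ft_force'],1),'w',round(o['grip_width'],4))
    print('shift cm',s.round(2),'rotvec',r.round(3),'rows>=',np.linalg.norm(s)/4.17,np.linalg.norm(r)/.125)
E
python3 -c "
from go import *
go([.476,-.031,.25],pose(-22))"
```

```text
t 0.25 pos [ 0.1797 -0.5197  0.242 ] q [-83.  22.  74.   0.  84. -12.] F [ 0.4  0.2 -0.4] w 0.0859
shift cm [ -0.77 -36.51 -43.97] rotvec [0.717 0.    0.001] rows>= 13.706675499474867 5.734195916949281
```

Call:
carry_out([
  [[-0.3, -12.2, -14.7, 0, 0, 0, 8.5], [-0.3, -12.2, -14.7, 0, 0, 0, 8.5], [-0.3, -12.2, -14.7, 0, 0, 0, 8.5], [-0.3, -12.2, -14.7, 0, 0, 0, 8.5], [-0.3, -12.2, -14.7, 0, 0, 0, 8.5]],
], grip_force=60)

```text
time_s: 0.67
position: [0.2799, -0.3532, 0.2455]
tool_rot: [[0.0, 0.328, -0.945], [0.001, -0.945, -0.328], [-1.0, -0.001, -0.001]]
ft_force: [1.4, 0.1, 0.1]
grip_width: 0.085
```

Call:
carry_out([
  [[-0.3, -12.2, -14.7, 0, 0, 0, 8.5], [-0.3, -12.2, -14.7, 0, 0, 0, 8.5], [-0.3, -12.2, -14.7, 0, 0, 0, 8.5], [-0.3, -12.2, -14.7, 0, 0, 0, 8.5], [-0.3, -12.2, -14.7, 0, 0, 0, 8.5]],
])

```text
time_s: 1.08
position: [0.3788, -0.19, 0.2486]
tool_rot: [[0.001, 0.328, -0.945], [0.0, -0.945, -0.328], [-1.0, -0.0, -0.001]]
ft_force: [0.3, -0.9, -0.1]
grip_width: 0.0851
```

Call:
carry_out([
  [[-0.2, -12.1, -14.6, 0, 0, 0, 8.5], [-0.2, -12.1, -14.6, 0, 0, 0, 8.5], [-0.2, -12.1, -14.6, 0, 0, 0, 8.5], [-0.2, -12.1, -14.6, 0, 0, 0, 8.5], [-0.2, -12.1, -14.6, 0, 0, 0, 8.5]],
])

```text
time_s: 1.5
position: [0.4775, -0.0277, 0.2504]
tool_rot: [[0.001, 0.329, -0.944], [0.001, -0.944, -0.329], [-1.0, -0.0, -0.001]]
ft_force: [-0.2, -0.2, -0.3]
grip_width: 0.0849
```

Call:
carry_out([
  [[0, 0, 0, 0.36, 0, 0, 8.5], [0, 0, 0, 0.36, 0, 0, 8.5], [0, 0, 0, 0.72, 0, 0, 8.5], [0, 0, 0, 0.72, 0, 0, 8.5], [0, 0, 0, 0.72, 0, 0, 8.5]],
])

```text
time_s: 1.92
position: [0.4763, -0.031, 0.2502]
tool_rot: [[-0.0, -0.294, -0.956], [0.0, -0.956, 0.294], [-1.0, -0.0, 0.0]]
ft_force: [0.8, -0.2, -0.4]
grip_width: 0.0851
```

```bash
python3 -c "
from go import *
go([.476,-.031,.25],pose(-22))
d=cam('wrist');save('w1',d)"
```

```text
t 1.9167 pos [ 0.4763 -0.031   0.2502] q [-18.  14.  84.   0.  81.  89.] F [ 0.8 -0.2 -0.4] w 0.0851
shift cm [0.02 0.01 0.02] rotvec [0.086 0.    0.   ] rows>= 0.008612461630274234 0.6863562629848384
```

View pics/w1.png

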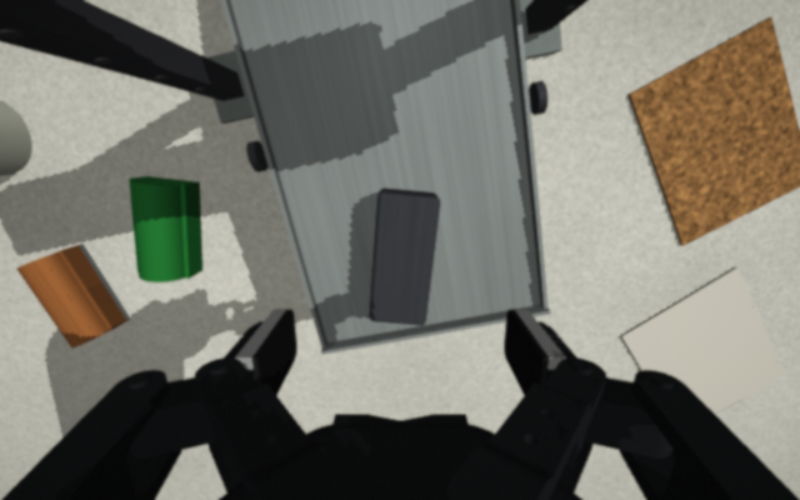

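Wrist view (800x500 px): the weight's top corners are about (382,192), (439,197), (424,324) and (371,319), and the tray's near corners are (324,350) and (546,310). I'll cast those rays, and the form's, as a check.

Run:
```python
from go import *
d=cam('wrist')
P=np.array([onz(d,np.array(p)/1.25,.16) for p in[(382,192),(439,197),(424,324),(371,319)]]);print(P.round(4)[:,:2],'c',P.mean(0).round(4))
e=(P[0]+P[1]-P[2]-P[3])[:2]/2;print('len',np.linalg.norm(e),'yaw',np.degrees(np.arctan2(e[1],e[0])))
for p in[(324,350),(546,310)]:print('tray near',onz(d,np.array(p)/1.25,.14).round(4))
for p in[(257,156),(539,97)]:print('hinge',onz(d,np.array(p)/1.25,.115).round(4))
for p,z in[((18,268),.028),((82,245),.028),((72,348),.028),((128,322),.0)]:print('form',onz(d,np.array(p)/1.25,z).round(4))
for p in[(630,95),(681,245),(771,17)]:print('pad',onz(d,np.array(p)/1.25,.004).round(4))
go(P.mean(0)*[1,1,0]+[0,0,.149],pose(np.degrees(np.arctan2(e[1],e[0]))))
```

```text
[[ 5.223e-01 -3.420e-02]
 [ 5.086e-01 -6.710e-02]
 [ 4.276e-01 -3.330e-02]
 [ 4.422e-01  3.000e-04]] c [ 0.4752 -0.0336  0.16  ]
len 0.08748754982048973 yaw -22.964809861690945
tray near [0.4191 0.0483 0.14  ]
tray near [ 0.4005 -0.1219  0.14  ]
hinge [0.5706 0.0482 0.115 ]
hinge [ 0.548  -0.1563  0.115 ]
form [0.5537 0.3791 0.028 ]
form [0.5541 0.2953 0.028 ]
form [0.45   0.3743 0.028 ]
form [0.4533 0.32   0.    ]
pad [ 0.5253 -0.2877  0.004 ]
pad [ 0.3519 -0.3223  0.004 ]
pad [ 0.5564 -0.4334  0.004 ]
t 2.0167 pos [ 0.4762 -0.031   0.2503] q [-18.  14.  84.   0.  81.  89.] F [ 0.1 -0.1  0.7] w 0.0848
shift cm [10.13  0.27  0.03] rotvec [0.107 0.    0.   ] rows>= 2.4289900913137576 0.8588993477297431
```

Call:
carry_out([
  [[3, 0.2, 0, 0.1, 0, 0, 8.5], [6, 0.2, 0, 0.1, 0, 0, 8.5], [8.5, 0.2, 0, 0.1, 0, 0, 8.5], [10.1, 0.2, 0, 0.1, 0, 0, 8.5], [10.1, 0.2, 0, 0.1, 0, 0, 8.5]],
])

```text
time_s: 2.43
position: [0.4743, -0.0326, 0.1465]
tool_rot: [[-0.006, -0.379, -0.926], [0.002, -0.926, 0.379], [-1.0, 0.0, 0.006]]
ft_force: [0.6, -0.4, 0.1]
grip_width: 0.085
```

Call:
carry_out([
  [[0, 0, 0, 0, 0, 0, 3], [0, 0, 0, 0, 0, 0, 3], [0, 0, 0, 0, 0, 0, 3], [0, 0, 0, 0, 0, 0, 3], [0, 0, 0, 0, 0, 0, 3]],
])

```text
time_s: 2.85
position: [0.4762, -0.0331, 0.1505]
tool_rot: [[0.002, -0.382, -0.924], [-0.001, -0.924, 0.382], [-1.0, -0.0, -0.002]]
ft_force: [-1.4, 0.2, 5.6]
grip_width: 0.0387
```

Call:
carry_out([
  [[0, 0, 0, 0, 0, 0, 3], [0, 0, 0, 0, 0, 0, 3], [-1, 0, 0, 0, 0, 0, 3], [-2, 0, 0, 0, 0, 0, 3], [-2, 0, 0, 0, 0, 0, 3]],
])

```text
time_s: 3.27
position: [0.4759, -0.033, 0.1703]
tool_rot: [[0.001, -0.382, -0.924], [-0.0, -0.924, 0.382], [-1.0, -0.0, -0.001]]
ft_force: [0.7, 0.3, -7.1]
grip_width: 0.0387
```

```bash
python3 -c "
from go import *
go([.457,-.372,.25],pose(-23))"
```

```text
t 3.2667 pos [ 0.4759 -0.033   0.1703] q [-18.  19.  92.  -0.  69.  94.] F [ 0.7  0.3 -7.1] w 0.0387
shift cm [ -7.95  32.05 -11.21] rotvec [ 0.01  -0.001  0.   ] rows>= 8.362363320422252 0.07821036094199053
```

Call:
carry_out([
  [[-2, 0, 0, 0, 0, 0, 3], [-5, 0, 0, 0, 0, 0, 3], [-8, 0, 0, 0, 0, 0, 3], [-8, 2, -0.7, 0, 0, 0, 3], [-8, 5, -1.8, 0, 0, 0, 3]],
])

```text
time_s: 3.68
position: [0.4732, -0.0849, 0.2501]
tool_rot: [[0.002, -0.379, -0.926], [0.0, -0.926, 0.379], [-1.0, -0.001, -0.002]]
ft_force: [0.6, -0.5, -9.0]
grip_width: 0.0385
```

Call:
carry_out([
  [[0, 3, -1, 0, 0, 0, 3], [0, 6, -2.1, 0, 0, 0, 3], [0, 9, -3.2, 0, 0, 0, 3], [0, 12, -4.2, 0, 0, 0, 3], [0, 15, -5.2, 0, 0, 0, 3]],
])

```text
time_s: 4.1
position: [0.4632, -0.2458, 0.2481]
tool_rot: [[-0.002, -0.382, -0.924], [0.002, -0.924, 0.382], [-1.0, -0.001, 0.002]]
ft_force: [0.4, -0.7, -8.0]
grip_width: 0.0386
```

Call:
carry_out([
  [[0, 3, -1, 0, 0, 0, 3], [0, 6, -2.1, 0, 0, 0, 3], [0, 9, -3.2, 0, 0, 0, 3], [0, 12, -4.2, 0, 0, 0, 3], [0, 12, -4.2, 0, 0, 0, 3]],
])

```text
time_s: 4.52
position: [0.4556, -0.3767, 0.247]
tool_rot: [[-0.002, -0.386, -0.922], [-0.0, -0.922, 0.386], [-1.0, 0.001, 0.002]]
ft_force: [-0.2, 0.1, -8.3]
grip_width: 0.0389
```

```bash
python3 -c "
from go import *
go([.457,-.372,.0255],pose(-23))"
```

```text
t 4.5167 pos [ 0.4556 -0.3767  0.247 ] q [-51.  26.  67.  -0.  87.  62.] F [-0.2  0.1 -8.3] w 0.0389
shift cm [ 2.215e+01 -5.100e-01  1.000e-02] rotvec [ 0.005  0.002 -0.001] rows>= 5.312740378801642 0.043539633560710174
```

Call:
carry_out([
  [[4, -0.5, 0, 0, 0, 0, 3], [8, -0.5, 0, 0, 0, 0, 3], [12, -0.5, 0, 0, 0, 0, 3], [16, -0.5, 0, 0, 0, 0, 3], [19, -0.5, 0, 0, 0, 0, 3]],
])

```text
time_s: 4.93
position: [0.4575, -0.3653, 0.055]
tool_rot: [[-0.004, -0.382, -0.924], [0.004, -0.924, 0.382], [-1.0, -0.003, 0.005]]
ft_force: [0.8, 0.9, -6.6]
grip_width: 0.0387
```

Call:
carry_out([
  [[1, 0, 0, 0, 0, 0, 3], [2, 0, 0, 0, 0, 0, 3], [2.5, 0, 0, 0, 0, 0, 3], [2.5, 0, 0, 0, 0, 0, 3], [2.5, 0, 0, 0, 0, 0, 3]],
])

```text
time_s: 5.35
position: [0.4594, -0.3675, 0.0357]
tool_rot: [[0.002, -0.382, -0.924], [-0.002, -0.924, 0.382], [-1.0, 0.001, -0.002]]
ft_force: [0.3, -0.3, -7.9]
grip_width: 0.0385
```

Call:
carry_out([
  [[0.5, 0, 0, 0, 0, 0, 3], [0.8, 0, 0, 0, 0, 0, 3], [1.0, 0, 0, 0, 0, 0, 3], [1.1, 0, 0, 0, 0, 0, 3], [1.1, 0, 0, 0, 0, 0, 3]],
])

```text
time_s: 5.77
position: [0.4591, -0.3671, 0.0255]
tool_rot: [[0.001, -0.382, -0.924], [-0.002, -0.924, 0.382], [-1.0, 0.001, -0.002]]
ft_force: [-4.2, 5.6, 10.5]
grip_width: 0.0387
```

Contact at about the expected height. Release and rise.

Call:
carry_out([
  [[0, 0, 0, 0, 0, 0, 8.5], [0, 0, 0, 0, 0, 0, 8.5], [0, 0, 0, 0, 0, 0, 8.5], [0, 0, 0, 0, 0, 0, 8.5], [0, 0, 0, 0, 0, 0, 8.5]],
])

```text
time_s: 6.18
position: [0.4589, -0.3671, 0.0234]
tool_rot: [[0.0, -0.382, -0.924], [-0.0, -0.924, 0.382], [-1.0, 0.0, -0.0]]
ft_force: [-0.4, 0.2, 0.8]
grip_width: 0.085
```

Call:
carry_out([
  [[-1, 0, 0, 0, 0, 0, 8.5], [-4, 0, 0, 0, 0, 0, 8.5], [-8, 0, 0, 0, 0, 0, 8.5], [-12, 0, 0, 0, 0, 0, 8.5], [-16, 0, 0, 0, 0, 0, 8.5]],
])

```text
time_s: 6.6
position: [0.4586, -0.3666, 0.186]
tool_rot: [[0.0, -0.382, -0.924], [-0.0, -0.924, 0.382], [-1.0, 0.0, -0.0]]
ft_force: [0.3, -0.5, -0.5]
grip_width: 0.0853
```

Call:
carry_out([
  [[-4, 0, 0, 0, 0, 0, 8.5], [-8, 0, 0, 0, 0, 0, 8.5], [-12, 0, 0, 0, 0, 0, 8.5], [-12, 0, 0, 0, 0, 0, 8.5], [-12, 0, 0, 0, 0, 0, 8.5]],
])

```text
time_s: 7.02
position: [0.459, -0.367, 0.3063]
tool_rot: [[0.004, -0.382, -0.924], [-0.004, -0.924, 0.382], [-1.0, 0.003, -0.005]]
ft_force: [0.1, -0.1, -0.1]
grip_width: 0.0848
```

```bash
python3 -c "
from go import *
go([.45,.345,.30],pose(-23))
d=cam('wrist');save('w2',d)"
```

```text
t 7.0167 pos [ 0.459  -0.367   0.3063] q [-50.  24.  61.   0.  95.  62.] F [ 0.1 -0.1 -0.1] w 0.0848
shift cm [  0.32 -65.46  28.05] rotvec [ 0.009 -0.005 -0.003] rows>= 17.077342620968004 0.08670706233972059
```

View pics/w2.png

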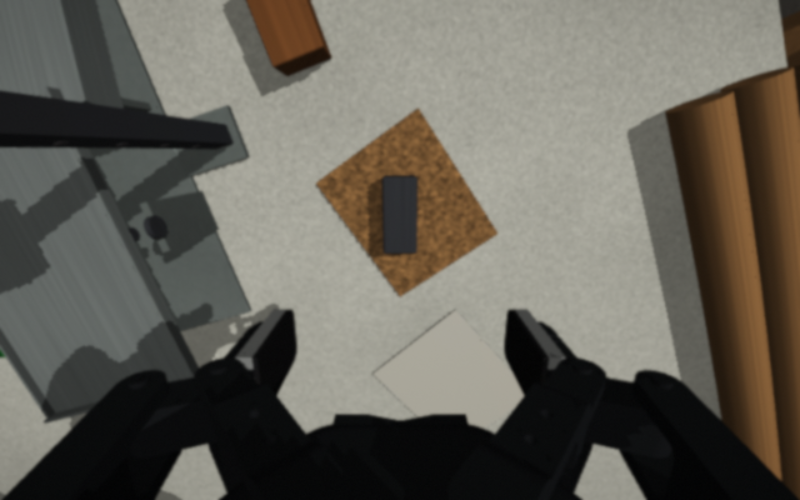

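The weight lies released in the middle of the cork pad, at (400,215) with the pad centred near (407,202). Next I move over to the form.

Call:
carry_out([
  [[0.1, -16.4, 7, 0, 0, 0, 8.5], [0.1, -16.4, 7, 0, 0, 0, 8.5], [0.1, -16.4, 7, 0, 0, 0, 8.5], [0.1, -16.4, 7, 0, 0, 0, 8.5], [0.1, -16.4, 7, 0, 0, 0, 8.5]],
])

```text
time_s: 7.48
position: [0.4557, -0.1837, 0.3015]
tool_rot: [[-0.002, -0.379, -0.925], [0.003, -0.925, 0.379], [-1.0, -0.002, 0.003]]
ft_force: [0.8, -0.2, 0.2]
grip_width: 0.085
```

Call:
carry_out([
  [[0.1, -16.4, 7, 0, 0, 0, 8.5], [0.1, -16.4, 7, 0, 0, 0, 8.5], [0.1, -16.4, 7, 0, 0, 0, 8.5], [0.1, -16.4, 7, 0, 0, 0, 8.5], [0.1, -16.4, 7, 0, 0, 0, 8.5]],
])

```text
time_s: 7.9
position: [0.4536, -0.006, 0.3004]
tool_rot: [[-0.002, -0.379, -0.925], [0.002, -0.925, 0.379], [-1.0, -0.001, 0.003]]
ft_force: [0.4, -0.3, 0.6]
grip_width: 0.0847
```

Call:
carry_out([
  [[0.1, -16.4, 7, 0, 0, 0, 8.5], [0.1, -16.4, 7, 0, 0, 0, 8.5], [0.1, -16.4, 7, 0, 0, 0, 8.5], [0.1, -16.4, 7, 0, 0, 0, 8.5], [0.1, -16.4, 7, 0, 0, 0, 8.5]],
])

```text
time_s: 8.32
position: [0.4517, 0.1721, 0.2991]
tool_rot: [[-0.003, -0.379, -0.926], [0.001, -0.926, 0.379], [-1.0, 0.0, 0.003]]
ft_force: [0.3, 0.4, -0.0]
grip_width: 0.085
```

Call:
carry_out([
  [[0.1, -16.2, 7, 0, 0, 0, 8.5], [0.1, -16.2, 7, 0, 0, 0, 8.5], [0.1, -16.2, 7, 0, 0, 0, 8.5], [0.1, -16.2, 7, 0, 0, 0, 8.5], [0.1, -16.2, 7, 0, 0, 0, 8.5]],
])

```text
time_s: 8.73
position: [0.4491, 0.3486, 0.2974]
tool_rot: [[-0.003, -0.379, -0.926], [-0.0, -0.926, 0.379], [-1.0, 0.001, 0.003]]
ft_force: [0.4, -0.4, -1.2]
grip_width: 0.0851
```

Call:
carry_out([
  [[0, 0, 0, -0.12, 0, 0, 8.5], [0, 0, 0, -0.24, 0, 0, 8.5], [0, 0, 0, -0.36, 0, 0, 8.5], [0, 0, 0, -0.48, 0, 0, 8.5], [0, 0, 0, -0.49, 0, 0, 8.5]],
])

```text
time_s: 9.15
position: [0.4501, 0.3438, 0.2982]
tool_rot: [[-0.002, 0.102, -0.995], [-0.001, -0.995, -0.102], [-1.0, 0.001, 0.002]]
ft_force: [-1.0, -1.2, 0.6]
grip_width: 0.0852
```

Run:
```python
from m import *
from go import *
d=cam('wrist');save('w3',d);go([.45,.345,.30],pose(5))
```

```text
t 9.2 pos [0.4502 0.3438 0.2983] q [ 25.  22.  65.  -0.  93. 110.] F [ 0.2  0.5 -1. ] w 0.0849
shift cm [-0.17 -0.12  0.01] rotvec [ 0.009  0.002 -0.001] rows>= 0.04942190497305342 0.07484379474811546
```

View pics/w3.png

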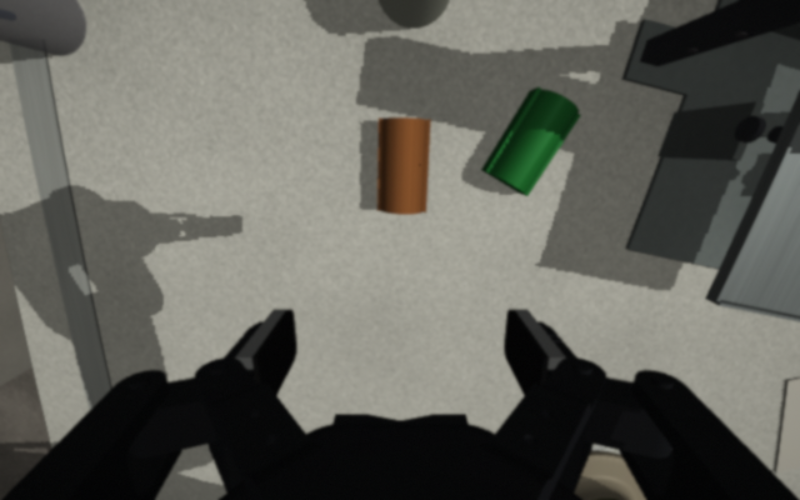

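The form is at (404,165), spanning x 379-430 and y 118-213, nearly aligned with the tool. The green decoy's nearest corner is (485,170), far enough away.

Run:
```python
from m import *
from go import *
d=cam('wrist');hsv=cv2.cvtColor(d['image'],cv2.COLOR_RGB2HSV)
m=((hsv[...,0]<22)&(hsv[...,1]>70)).astype(np.uint8)*255
c=comp(d,m,(360,100,450,230))
for z in(0,.014,.028,.048):print(z,rect(d,c,z))
print('px',cv2.minAreaRect(c), 'cam',(-d['R'].T@d['t']).round(3))
```

```text
0 [500.  344.7 111.3  59.3   4.5]
0.014 [500.7 344.9 107.7  57.3   4.5]
0.028 [501.3 345.1 104.   55.4   4.5]
0.048 [502.3 345.3  98.9  52.6   4.5]
px ((322.5, 132.5), (77.0, 41.0), 90.0) cam [0.52 0.35 0.43]
```

Run:
```python
from go import *
R=pose(4.5,30); T=np.array([.501,.345,.019])
go(T-R[:,0]*.10,R)
```

```text
t 9.25 pos [0.4502 0.3439 0.2985] q [ 25.  22.  65.  -0.  93. 110.] F [-0.5  0.4 -0.1] w 0.085
shift cm [19.29  0.28 -0.1 ] rotvec [0.015 0.525 0.003] rows>= 4.626966569895012 4.203084935089726
```

Call:
carry_out([
  [[0, 0.1, 0, 0, 0.12, 0, 8.5], [0, 0.2, 0, 0.01, 0.24, 0, 8.5], [3, 0.3, 0, 0.01, 0.36, 0, 8.5], [7, 0.3, 0, 0.01, 0.48, 0, 8.5], [11, 0.3, -0.1, 0.015, 0.525, 0, 8.5]],
])

```text
time_s: 9.67
position: [0.4522, 0.3408, 0.2129]
tool_rot: [[0.487, 0.078, -0.87], [0.042, -0.997, -0.066], [-0.872, -0.004, -0.489]]
ft_force: [2.1, 0.5, 0.0]
grip_width: 0.0848
```

Run:
```python
from go import *
R=pose(4.5,30); T=np.array([.501,.345,.019])
go(T-R[:,0]*.06,R)
```

```text
t 9.6667 pos [0.4522 0.3408 0.2129] q [ 30.  17.  93. -17.  45. 126.] F [2.1 0.5 0. ] w 0.0848
shift cm [13.31  0.02  5.29] rotvec [-0.003  0.013  0.003] rows>= 3.4346549638624917 0.10894401225558487
```

Call:
carry_out([
  [[0, 0, 3, 0, 0, 0, 8.5], [0, 0, 3, 0, 0, 0, 8.5], [0, 0, 3, 0, 0, 0, 8.5]],
])

```text
time_s: 9.92
position: [0.4256, 0.3384, 0.1973]
tool_rot: [[0.48, 0.078, -0.874], [0.038, -0.997, -0.068], [-0.877, -0.0, -0.481]]
ft_force: [0.6, 0.5, 0.8]
grip_width: 0.085
```

Run:
```python
from go import *
R=pose(4.5,30); T=np.array([.501,.345,.019])
go(T-R[:,0]*.05,R)
```

```text
t 9.9167 pos [0.4256 0.3384 0.1973] q [ 32.  16.  97. -19.  43. 129.] F [0.6 0.5 0.8] w 0.085
shift cm [14.27 -0.07  2.05] rotvec [-0.001  0.022 -0.   ] rows>= 3.45717347851599 0.17242127796911144
```

Call:
carry_out([
  [[3, 0, 0.5, 0, 0.02, 0, 8.5], [6, 0, 1, 0, 0.02, 0, 8.5], [9, 0, 1.5, 0, 0.02, 0, 8.5], [14.3, -0.1, 2, 0, 0.02, 0, 8.5], [14.3, -0.1, 2, 0, 0.02, 0, 8.5]],
])

```text
time_s: 10.33
position: [0.4795, 0.3431, 0.0593]
tool_rot: [[0.496, 0.076, -0.865], [0.037, -0.997, -0.066], [-0.867, 0.001, -0.498]]
ft_force: [-0.2, 0.4, -1.3]
grip_width: 0.0851
```

Call:
carry_out([
  [[0, 0, 0, 0, 0, 0, 8.5], [0, 0, 0, 0, 0, 0, 8.5]],
])

```text
time_s: 10.5
position: [0.4786, 0.3438, 0.0641]
tool_rot: [[0.5, 0.078, -0.863], [0.04, -0.997, -0.067], [-0.865, -0.001, -0.501]]
ft_force: [0.1, 0.3, 0.4]
grip_width: 0.085
```

Run:
```python
from go import *
R=pose(4.5,30); T=np.array([.501,.345,.019])
go(T,R)
```

```text
t 10.5 pos [0.4786 0.3438 0.0641] q [ 29.  31. 100. -32.  24. 141.] F [0.1 0.3 0.4] w 0.085
shift cm [5.03 0.06 0.32] rotvec [-0.001 -0.002  0.   ] rows>= 1.2090444207565867 0.014202440365924893
```

Call:
carry_out([
  [[1.5, 0, 0.1, 0, 0, 0, 8.5], [3, 0, 0.2, 0, 0, 0, 8.5], [4, 0, 0.3, 0, 0, 0, 8.5], [5, 0, 0.3, 0, 0, 0, 8.5], [5, 0, 0.3, 0, 0, 0, 8.5]],
])

```text
time_s: 10.92
position: [0.5007, 0.3456, 0.0183]
tool_rot: [[0.499, 0.079, -0.863], [0.04, -0.997, -0.068], [-0.866, -0.0, -0.501]]
ft_force: [-0.3, -0.3, -0.4]
grip_width: 0.0848
```

Call:
carry_out([
  [[0, 0, 0, 0, 0, 0, 8.5], [0, 0, 0, 0, 0, 0, 8.5]],
])

```text
time_s: 11.08
position: [0.5001, 0.3457, 0.0191]
tool_rot: [[0.5, 0.079, -0.863], [0.04, -0.997, -0.068], [-0.865, -0.001, -0.501]]
ft_force: [-0.6, 0.1, -0.5]
grip_width: 0.0853
```

Run:
```python
from go import *
R=pose(4.5,30); T=np.array([.501,.345,.019])
go(T,R);d=cam('wrist');save('w4',d)
```

```text
t 11.0833 pos [0.5001 0.3457 0.0191] q [ 28.  37.  99. -38.  19. 147.] F [-0.6  0.1 -0.5] w 0.0853
shift cm [ 0.05  0.08 -0.06] rotvec [ 0.    -0.001  0.001] rows>= 0.027454220588138154 0.013198960950610364
```

View pics/w4.png

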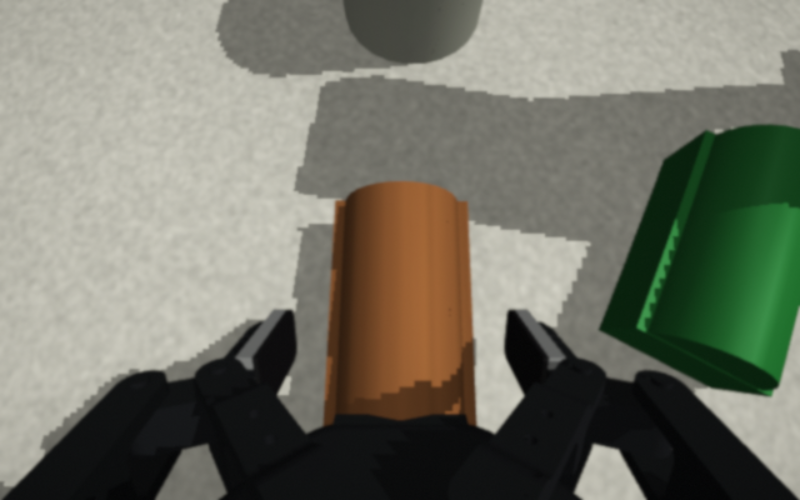

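The form sits centred between the open jaws (330-472 px). Its shoulders and ridge are visible, so it is the right part. Close and lift a little.

Call:
carry_out([
  [[0, 0, 0, 0, 0, 0, 4.5], [0, 0, 0, 0, 0, 0, 4.5], [0, 0, 0, 0, 0, 0, 4.5], [0, 0, 0, 0, 0, 0, 4.5], [0, 0, 0, 0, 0, 0, 4.5]],
], grip_force=60)

```text
time_s: 11.55
position: [0.5, 0.3457, 0.0189]
tool_rot: [[0.499, 0.08, -0.863], [0.04, -0.997, -0.069], [-0.865, -0.0, -0.501]]
ft_force: [-3.4, -0.5, 5.2]
grip_width: 0.055
```

Call:
carry_out([
  [[0, 0, 0, 0, 0, 0, 4.5], [0, 0, 0, 0, 0, 0, 4.5], [-0.9, 0, -0.5, 0, 0, 0, 4.5], [-1.7, 0, -1, 0, 0, 0, 4.5], [-1.7, 0, -1, 0, 0, 0, 4.5]],
])

```text
time_s: 11.97
position: [0.5004, 0.3458, 0.0391]
tool_rot: [[0.5, 0.079, -0.863], [0.04, -0.997, -0.068], [-0.865, -0.001, -0.501]]
ft_force: [-0.4, 0.7, -3.1]
grip_width: 0.0552
```

Call:
carry_out([
  [[-1.7, 0, -1, 0, 0, 0, 4.5], [-4.3, 0, -2.5, 0, 0, 0, 4.5], [-6.9, 0, -4, 0, 0, 0, 4.5], [-9.5, 0, -5.5, 0, 0, 0, 4.5], [-11.3, 0, -6.5, 0, 0, 0, 4.5]],
])

```text
time_s: 12.38
position: [0.4999, 0.3455, 0.1703]
tool_rot: [[0.5, 0.079, -0.863], [0.04, -0.997, -0.068], [-0.865, -0.001, -0.501]]
ft_force: [-0.0, 0.7, -4.3]
grip_width: 0.0547
```

Call:
carry_out([
  [[-1.7, 0, -1, 0, 0, 0, 4.5], [-3.4, 0, -2, 0, 0, 0, 4.5], [-5.2, 0, -3, 0, 0, 0, 4.5], [-6, 0, -3.5, 0, 0, 0, 4.5], [-6, 0, -3.5, 0, 0, 0, 4.5]],
])

```text
time_s: 12.8
position: [0.5006, 0.3457, 0.2393]
tool_rot: [[0.501, 0.079, -0.862], [0.041, -0.997, -0.068], [-0.864, -0.001, -0.503]]
ft_force: [0.4, 0.3, -4.2]
grip_width: 0.0548
```

Run:
```python
from go import *
go([.44,-.039,.24],pose(4.5,30))
d=cam('side');save('s2',d,1.25)
```

```text
t 12.8 pos [0.5006 0.3457 0.2393] q [ 28.  19.  85. -15.  49. 121.] F [ 0.4  0.3 -4.2] w 0.0548
shift cm [-4.66 37.87  7.79] rotvec [-0.    -0.003  0.001] rows>= 9.33931478581729 0.026613417258188547
```

View pics/s2.png

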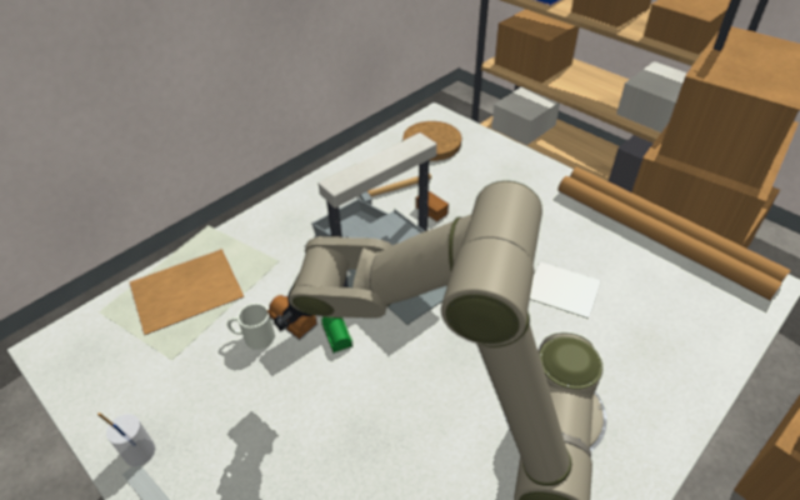

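The form is held level (about 4.2 N, opening 55 mm), and the mug and the green decoy are untouched. Now over the near half of the tray.

Run:
```python
from go import *
go([.497,-.044,.24],pose(4.5,30))
```

```text
t 12.85 pos [0.5001 0.3454 0.2374] q [ 28.  19.  85. -15.  49. 121.] F [ 0.7  0.  -4.4] w 0.0543
shift cm [-1.91 38.79  2.8 ] rotvec [ 0. -0.  0.] rows>= 9.338300635904563 0.0037208650055493495
```

Call:
carry_out([
  [[-0.1, 2, 0.1, 0, 0, 0, 4.5], [-0.2, 5, 0.4, 0, 0, 0, 4.5], [-0.4, 8, 0.6, 0, 0, 0, 4.5], [-0.6, 11.5, 0.8, 0, 0, 0, 4.5], [-0.8, 15, 1, 0, 0, 0, 4.5]],
])

```text
time_s: 13.27
position: [0.4984, 0.1936, 0.2374]
tool_rot: [[0.496, 0.08, -0.865], [0.039, -0.997, -0.069], [-0.868, 0.001, -0.497]]
ft_force: [-0.6, 0.5, -3.9]
grip_width: 0.0546
```

Call:
carry_out([
  [[-0.2, 3.5, 0.3, 0, 0, 0, 4.5], [-0.4, 7, 0.6, 0, 0, 0, 4.5], [-0.6, 10.5, 0.9, 0, 0, 0, 4.5], [-0.8, 14, 1.2, 0, 0, 0, 4.5], [-1, 17, 1.4, 0, 0, 0, 4.5]],
])

```text
time_s: 13.68
position: [0.4947, 0.0222, 0.2393]
tool_rot: [[0.496, 0.078, -0.865], [0.039, -0.997, -0.067], [-0.868, -0.001, -0.497]]
ft_force: [0.3, 1.7, -3.3]
grip_width: 0.0549
```

Call:
carry_out([
  [[0, 2.8, 0.1, 0, 0, 0, 4.5], [0, 5, 0.3, 0, 0, 0, 4.5], [0, 6.8, 0.4, 0, 0, 0, 4.5], [0, 6.8, 0.4, 0, 0, 0, 4.5], [0, 6.8, 0.4, 0, 0, 0, 4.5]],
])

```text
time_s: 14.1
position: [0.4971, -0.0447, 0.2375]
tool_rot: [[0.496, 0.077, -0.865], [0.039, -0.997, -0.066], [-0.868, -0.002, -0.497]]
ft_force: [-0.6, 0.3, -3.4]
grip_width: 0.0545
```

Run:
```python
from go import *
go([.497,-.044,.22],pose(-5.9,30))
```

```text
t 14.1 pos [ 0.4971 -0.0447  0.2375] q [-26.   7. 102.  21.  47.  48.] F [-0.6  0.3 -3.4] w 0.0545
shift cm [ 1.51 -0.07  0.87] rotvec [0.155 0.003 0.091] rows>= 0.41882167663558273 1.4372071984862018
```

Call:
carry_out([
  [[0.5, 0, 0.3, 0.05, 0, 0.03, 4.5], [1, 0, 0.6, 0.1, 0, 0.06, 4.5], [1.5, -0.1, 0.9, 0.155, 0.003, 0.09, 4.5], [1.5, -0.1, 0.9, 0.155, 0.003, 0.09, 4.5], [1.5, -0.1, 0.9, 0.155, 0.003, 0.09, 4.5]],
])

```text
time_s: 14.52
position: [0.497, -0.0417, 0.221]
tool_rot: [[0.499, -0.096, -0.861], [-0.048, -0.995, 0.084], [-0.865, -0.0, -0.501]]
ft_force: [-0.0, 0.9, -4.5]
grip_width: 0.0547
```

Run:
```python
from go import *
go([.497,-.044,.165],pose(-5.9,30))
d=cam('wrist');save('w5',d)
```

```text
t 14.5167 pos [ 0.497  -0.0417  0.221 ] q [-23.   8. 105.  14.  40.  64.] F [-0.   0.9 -4.5] w 0.0547
shift cm [4.86 0.23 2.79] rotvec [ 0.005 -0.001  0.004] rows>= 1.3440765721618328 0.053217756413398425
```

View pics/w5.png

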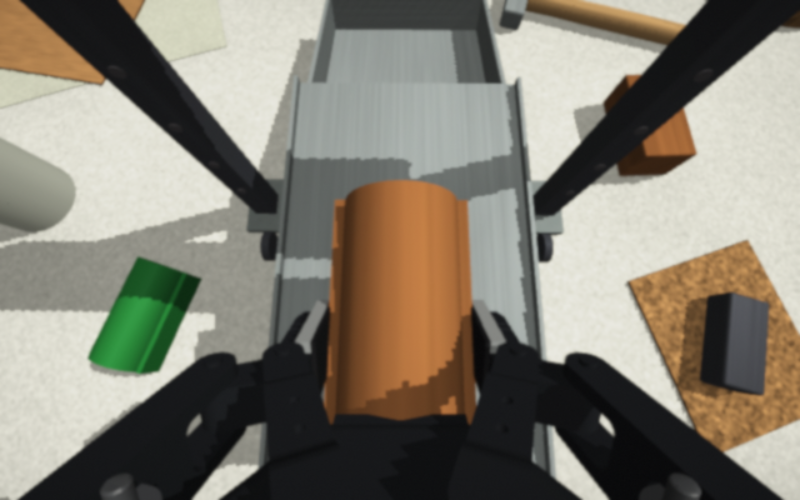

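The form is held straight and aligned with the tray. The tray's far corners are at (296,82) and (520,82), and the form's far shoulder corners at (335,202) and (468,202). I'll use these to check the placing distance.

Run:
```python
from go import *
d=cam('wrist');o=env.observe();T=o['position'];print('TCP',T.round(4))
a,b=[onz(d,np.array(p)/1.25,.132) for p in[(296,82),(520,82)]];m=(a+b)/2;e=(a-b)[:2];n=np.array([e[1],-e[0]])/np.linalg.norm(e)
print('far',a.round(4),b.round(4),np.linalg.norm(e),'yaw',np.degrees(np.arctan2(n[1],n[0])),'tray_mid',m[:2]-.13*n)
a,b=[onz(d,np.array(p)/1.25,T[2]+.009) for p in[(335,202),(468,202)]];f=(a+b)/2-[.05*np.cos(.103),-.05*np.sin(.103),0]
print('form c',f.round(4),'w',np.linalg.norm(a-b),'rel TCP',(f-T).round(4))
```

```text
TCP [ 0.4975 -0.0426  0.2218]
far [0.6982 0.0208 0.132 ] [ 0.6811 -0.1565  0.132 ] 0.17816446512048478 yaw -5.517431672701904 tray_mid [ 0.56024199 -0.05534746]
form c [ 0.4987 -0.043   0.2308] w 0.056093208646850135 rel TCP [ 0.0012 -0.0004  0.009 ]
```

Call:
carry_out([
  [[1.5, 0.1, 0.9, 0, 0, 0, 4.5], [3, 0.2, 1.8, 0, 0, 0, 4.5], [4.2, 0.3, 2.5, 0, 0, 0, 4.5], [5, 0.3, 2.9, 0, 0, 0, 4.5], [5, 0.3, 2.9, 0, 0, 0, 4.5]],
])

```text
time_s: 15.03
position: [0.4967, -0.0459, 0.1625]
tool_rot: [[0.498, -0.099, -0.862], [-0.049, -0.995, 0.086], [-0.866, -0.001, -0.5]]
ft_force: [-0.9, 0.3, -4.1]
grip_width: 0.055
```

Run:
```python
from go import *
go([.621,-.0585,.160],pose(-5.7,30))
```

```text
t 15.0333 pos [ 0.4967 -0.0459  0.1625] q [-23.  13. 110.  18.  29.  59.] F [-0.9  0.3 -4.1] w 0.055
shift cm [  6.47   0.02 -10.69] rotvec [-0.    -0.     0.001] rows>= 2.996008895663246 0.007289275863393554
```

Call:
carry_out([
  [[1.3, 0, -2.1, 0, 0, 0, 4.5], [2.6, 0, -4.3, 0, 0, 0, 4.5], [3.9, 0, -6.4, 0, 0, 0, 4.5], [5.2, 0, -8.6, 0, 0, 0, 4.5], [5.8, 0, -9.6, 0, 0, 0, 4.5]],
])

```text
time_s: 15.45
position: [0.6118, -0.0578, 0.1635]
tool_rot: [[0.503, -0.099, -0.859], [-0.051, -0.995, 0.085], [-0.863, 0.001, -0.506]]
ft_force: [-0.2, -1.2, -3.2]
grip_width: 0.0547
```

Call:
carry_out([
  [[0.6, 0, -1.1, 0, 0, 0, 4.5], [0.6, 0, -1.1, 0, 0, 0, 4.5], [0.6, 0, -1.1, 0, 0, 0, 4.5]],
])

```text
time_s: 15.7
position: [0.6214, -0.0584, 0.1629]
tool_rot: [[0.501, -0.099, -0.86], [-0.05, -0.995, 0.086], [-0.864, 0.0, -0.503]]
ft_force: [-0.8, -0.6, -3.8]
grip_width: 0.0544
```

Run:
```python
from go import *
go([.621,-.0585,.151],pose(-5.7,30))
```

```text
t 15.7 pos [ 0.6214 -0.0584  0.1629] q [-19.  24.  92.  12.  35.  69.] F [-0.8 -0.6 -3.8] w 0.0544
shift cm [1.01 0.02 0.63] rotvec [ 0.    -0.004 -0.   ] rows>= 0.2856311896734071 0.028818292333429387
```

Call:
carry_out([
  [[0.3, 0, 0.2, 0, 0, 0, 4.5], [0.6, 0, 0.35, 0, 0, 0, 4.5], [0.9, 0, 0.5, 0, 0, 0, 4.5], [1, 0, 0.6, 0, 0, 0, 4.5], [1, 0, 0.6, 0, 0, 0, 4.5]],
])

```text
time_s: 16.12
position: [0.6207, -0.0582, 0.1503]
tool_rot: [[0.499, -0.1, -0.861], [-0.05, -0.995, 0.086], [-0.865, -0.0, -0.502]]
ft_force: [1.1, -0.7, -3.9]
grip_width: 0.0547
```

Call:
carry_out([
  [[0.05, 0, 0.03, 0, 0, 0, 4.5], [0.1, 0, 0.05, 0, 0, 0, 4.5], [0.1, 0, 0.05, 0, 0, 0, 4.5]],
])

```text
time_s: 16.37
position: [0.6212, -0.0583, 0.1498]
tool_rot: [[0.5, -0.1, -0.86], [-0.05, -0.995, 0.086], [-0.864, -0.0, -0.503]]
ft_force: [0.5, -0.0, -4.8]
grip_width: 0.0549
```

Call:
carry_out([
  [[0.05, 0, 0.03, 0, 0, 0, 4.5], [0.1, 0, 0.06, 0, 0, 0, 4.5], [0.1, 0, 0.06, 0, 0, 0, 4.5]],
])

```text
time_s: 16.62
position: [0.6214, -0.0583, 0.149]
tool_rot: [[0.501, -0.1, -0.86], [-0.05, -0.995, 0.086], [-0.864, 0.0, -0.504]]
ft_force: [-1.9, 0.1, -1.4]
grip_width: 0.0546
```

Contact with the tray at 149 mm, as predicted. Release.

Call:
carry_out([
  [[0, 0, 0, 0, 0, 0, 8.5], [0, 0, 0, 0, 0, 0, 8.5], [0, 0, 0, 0, 0, 0, 8.5], [0, 0, 0, 0, 0, 0, 8.5], [0, 0, 0, 0, 0, 0, 8.5]],
])

```text
time_s: 17.03
position: [0.6214, -0.0583, 0.1488]
tool_rot: [[0.501, -0.1, -0.86], [-0.05, -0.995, 0.086], [-0.864, 0.0, -0.503]]
ft_force: [0.2, 0.2, -1.0]
grip_width: 0.0849
```

Call:
carry_out([
  [[0, 0, 0, 0, 0, 0, 8.5], [0, 0, 0, 0, 0, 0, 8.5], [0, 0, 0, 0, 0, 0, 8.5], [0, 0, 0, 0, 0, 0, 8.5], [0, 0, 0, 0, 0, 0, 8.5]],
])

```text
time_s: 17.45
position: [0.6212, -0.0583, 0.1486]
tool_rot: [[0.5, -0.1, -0.86], [-0.05, -0.995, 0.086], [-0.864, 0.0, -0.503]]
ft_force: [0.3, 0.0, -0.7]
grip_width: 0.085
```

Run:
```python
from go import *
d=cam('wrist');save('w6',d);go([.497,-.046,.19],pose(-5.7,30))
```

```text
t 17.5 pos [ 0.6212 -0.0583  0.1486] q [-19.  25.  93.  12.  33.  68.] F [-0.   0.9  0.3] w 0.085
shift cm [-9.86  0.01  8.71] rotvec [-0.    -0.003 -0.   ] rows>= 3.154116727805805 0.02768706095424853
```

View pics/w6.png

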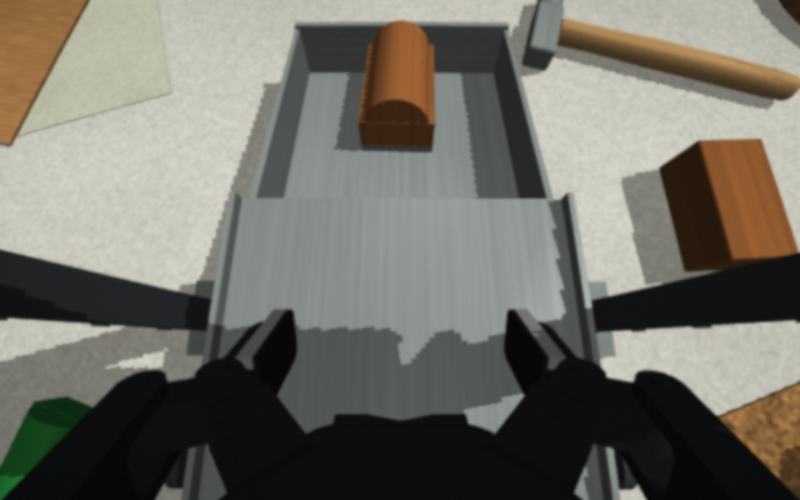

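The form tipped the tray, slid off and stands sole down at the catch's end wall, at (398,90). The tray looks level again. Back out the way I came in.

Call:
carry_out([
  [[-0.6, 0, -0.3, 0, 0, 0, 8.5], [-1.2, 0, -0.7, 0, 0, 0, 8.5], [-2.7, 0, 1.9, 0, 0, 0, 8.5], [-4.2, 0, 4.5, 0, 0, 0, 8.5], [-5.7, 0, 7.1, 0, 0, 0, 8.5]],
])

```text
time_s: 17.92
position: [0.5307, -0.0492, 0.1629]
tool_rot: [[0.501, -0.099, -0.859], [-0.05, -0.995, 0.086], [-0.864, 0.0, -0.504]]
ft_force: [0.3, -0.2, -0.1]
grip_width: 0.0852
```

Call:
carry_out([
  [[-1.5, 0, 2.6, 0, 0, 0, 8.5], [-4, 0, 3.5, 0, 0, 0, 8.5], [-7, 0, 3.5, 0, 0, 0, 8.5], [-9, 0, 3.5, 0, 0, 0, 8.5], [-9, 0, 3.5, 0, 0, 0, 8.5]],
])

```text
time_s: 18.33
position: [0.4563, -0.0419, 0.2265]
tool_rot: [[0.506, -0.1, -0.857], [-0.053, -0.995, 0.085], [-0.861, 0.003, -0.509]]
ft_force: [-0.1, -0.2, 0.8]
grip_width: 0.0847
```

Call:
carry_out([
  [[0, 0, 0, 0, 0, 0, 8.5], [0, 0, 0, 0, 0, 0, 8.5], [0, 0, 0, 0, 0, 0, 8.5], [0, 0, 0, 0, 0, 0, 8.5], [0, 0, 0, 0, 0, 0, 8.5]],
])

```text
time_s: 18.75
position: [0.4566, -0.0417, 0.2216]
tool_rot: [[0.499, -0.1, -0.861], [-0.049, -0.995, 0.086], [-0.865, -0.001, -0.502]]
ft_force: [1.3, -0.0, -0.4]
grip_width: 0.0852
```

Run:
```python
from m import *
o=env.observe();print(o['position'],o['ft_force'],np.abs(o['qvel']).max())
for k in range(2):
    d=cam('wrist');hsv=cv2.cvtColor(d['image'],cv2.COLOR_RGB2HSV)
    m=((hsv[...,0]<22)&(hsv[...,1]>100)).astype(np.uint8)*255
    c=comp(d,m,(330,0,480,300));print(c.mean(0)*1.25,cv2.boundingRect(c))
save('w7',d)
```

```text
[ 0.4566175  -0.04174867  0.22160347] [ 1.32045607 -0.0195675  -0.3996866 ] 0.30760259239627946
[397.90492958  19.71830986] (297, 0, 43, 33)
[398.07692308  19.58041958] (297, 0, 44, 33)
```

View pics/w7.png

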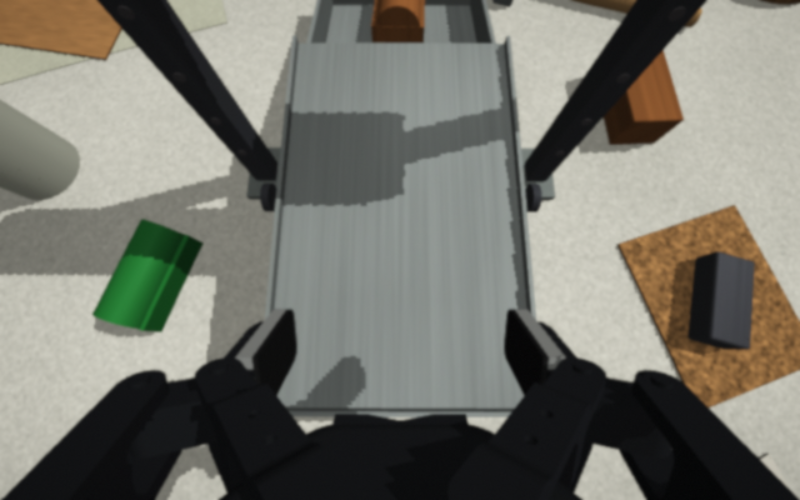

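The form is at rest in the catch at (398,20), the tray is level and empty, and the weight is on the pad at (722,300). The gripper stands clear above the tray, so I hand the job in.

```bash
python3 -c "
from rig import env
print(env.close_job())"
```

```text
the job is handed in; nothing more can be done
None
```

The job is done and handed in at about 19 s of robot time; `close_job` gave no verdict.

- **Weight:** I lifted the bar weight off the tray and released it on the cork pad, with the tool about 8 mm from my estimate of the pad's centre.
- **Form:** I gripped the form with the tool leaned 30° and set it on the far half of the tray, about 64 mm beyond the pivot. I eased it down the last few millimetres until the wrist force showed contact, then let go. Its own weight tipped the tray and it slid into the catch.

**Last checks:**
- The wrist views showed the form upright at the catch's end wall and not moving between two frames.
- The tray looked level and empty, and the weight lay on the pad.
- The gripper was clear of everything.
- I never touched the plain block or the mug, and both looked unmoved.
- I did not measure the tray angle or the form's position in the catch; I judged both from the pictures.
- My estimates of the tray position from different views differed by up to about 6 mm, which was still well inside the allowed placing range.

I viewed 11 pictures, one over the budget of 10.

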